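Sockets back on their rail in order of size

ROBOT

A 6-joint arm with a two-finger parallel gripper is mounted at the origin on a cart in front of the work surface, level with it; the furniture and walls round the work are solid. World frame = base frame: x ahead of the robot, y to its left, z up, the work surface at z = 0. Lengths are in mm, angles in rad, forces in N, time in s.
With the tool pointing down it reaches from about 275 to 825 mm from the base axis. Payload 5.2 kg.
Tool frame: the origin (TCP) lies on the front face of the gripper's body, between the roots of the fingers; the fingertips stand 84 mm ahead of it and the grasp point (between the pads) lies 65 mm ahead of it; z points along the fingers, y is the direction in which the jaws open and shut (so a half turn about z gives the same grasp; the last joint's range is limited). The gripper opens to 93 mm and grips with 3 to 60 N. Pads are 15 mm wide; open, the fingers measure 128 mm over their backs; the gripper's body (75 mm by 188 mm) begins 65 mm behind the grasp point.
Start: joints at [1.003, 0.259, 1.535, -0, 1.348, -0.203], TCP at [196.198, 513.821, 302.753] pointing down, gripper open.
Joint ranges: [-3.14, 3.14], [-0.91, 2.08], [0.19, 2.58], [-1.22, 4.36], [0.22, 2.71], [-3.12, 3.12]. Speed limits (rad/s): [2.57, 2.57, 3.14, 3.14, 3.14, 3.14].

INTERFACE

Orientations are given as a unit quaternion [x, y, z, w].
In Python, from cell import state, camera, close_job gives the robot as it stands.
- The arm moves only by the shell command python3 -m crank 'ROWS' [FORCE]. ROWS is JSON, a list of rows, each a list of 7 numbers: the turn, a rotation vector about the tool's x, y, z in degrees, then the shift along the tool's x, y, z in m, then the opening, from 0 (shut) to 1 (fully open). A call has 1 to 8 rows; each row is the pose to reach, as a shift and turn from the pose commanded when the call began, along the tool's axes at that moment; what a row does not reach only later rows make up. A row lasts 1/8 s, in which the tool goes at most 62.5 mm and 10.7 degrees, less where a joint would pass 70% of its speed; a pose out of reach is approached as far as the arm can. A call with a gripper value outside its range is refused whole. The fingers move at their own pace and stop on an object; FORCE is the grip in N (left out, the last holds). Time passes only in rows, so rows that repeat a pose let the fingers close. It gives the time, the measured TCP pose, the force and the opening at its end, in the units of the state.
- state(): the state, without advancing time (a new reading comes with each control period).
- camera(name): name is "side" or "top"; returns a dict with "color" (384x512x3 uint8, red, green, blue), "K" (3x3 intrinsics, pixels), "rvec" (rotation vector, rad) and "tvec" (3), from world to camera coordinates, as OpenCV has them. Camera axes: x right, y down, z forward; pixel columns grow to the right and rows downward; lengths in mm; the calibration is good to about 2 mm. A picture is of the moment at which its call begins. There is no depth.
- close_job(): hands the job in, once; it reports no verdict.
The state is a dict: "time": time; "q": joint angles; "dq": joint speeds; "joint_torque": joint torques, N m; "ee_pos": TCP position; "orientation": TCP orientation; "wrist_force": force on the tool from outside, world axes, zero at the start; "moment": the same for the moment, N m; "gripper_width": opening from 0.0 (shut) to 1.0 (fully open).
Only numpy, scipy, OpenCV 4.12 (cv2) and the standard library are available. Lean on these libraries where they do the work, as an engineer would, in place of code of your own. Each camera call takes 0.05 s, during which the arm holds its last target. There are 200 camera calls.

TASK

Put the four loose sockets back on the socket rail in order of size: the smallest on the black pad next to the hanging hole, then each larger one in turn, with the largest on the pad farthest from the hole. Stand each one upright, mouth up, in the middle of its own pad, and leave them all standing still.

Things in the scene. Friction and masses are not known exactly. Their poses are not given: they have to be found in the camera images.
- socket_20_mid (a point): centre (half-way up, on the axis) of the smallest of the four loose sockets: a plain steel spanner socket, a round upright cylinder of 20 mm diameter and 34 mm height, standing on its flat drive end with its six-sided mouth up (z axis up); any yaw looks the same. About 50 g
- socket_28_mid (a point): centre (half-way up, on the axis) of the second smallest of the four loose sockets: a plain steel spanner socket, a round upright cylinder of 28 mm diameter and 44 mm height, standing on its flat drive end with its six-sided mouth up (z axis up); any yaw looks the same. About 90 g
- socket_37_mid (a point): centre (half-way up, on the axis) of the second largest of the four loose sockets: a plain steel spanner socket, a round upright cylinder of 37 mm diameter and 54 mm height, standing on its flat drive end with its six-sided mouth up (z axis up); any yaw looks the same. About 170 g
- socket_47_mid (a point): centre (half-way up, on the axis) of the largest of the four loose sockets: a plain steel spanner socket, a round upright cylinder of 47 mm diameter and 64 mm height, standing on its flat drive end with its six-sided mouth up (z axis up); any yaw looks the same. About 300 g
- pad_1: the pad nearest the rail's hanging hole: a fixed flat round black rubber pad, 50 mm diameter and 2 mm thick, on the rail. Origin at the centre of its underside, 8 mm above the bench; its upper face is 10 mm above the bench. Its x axis runs along the rail toward the hanging hole
- pad_2: the second pad from the hanging hole: a fixed flat round black rubber pad, 50 mm diameter and 2 mm thick, on the rail. Origin at the centre of its underside, 8 mm above the bench; its upper face is 10 mm above the bench. Its x axis runs along the rail toward the hanging hole
- pad_3: the third pad from the hanging hole: a fixed flat round black rubber pad, 50 mm diameter and 2 mm thick, on the rail. Origin at the centre of its underside, 8 mm above the bench; its upper face is 10 mm above the bench. Its x axis runs along the rail toward the hanging hole
- pad_4: the pad farthest from the hanging hole: a fixed flat round black rubber pad, 50 mm diameter and 2 mm thick, on the rail. Origin at the centre of its underside, 8 mm above the bench; its upper face is 10 mm above the bench. Its x axis runs along the rail toward the hanging hole
- socket_rail: the socket rail: a flat grey bar fixed on the bench, 275 mm long (its x axis), 56 mm wide and 8 mm thick, carrying the four black pads in a row, 60 mm apart centre to centre. Origin at the centre of its underside. An 18 mm hanging hole with a brass eyelet is near one end, 119 mm from the origin along +x; it may point any way
Things that resemble listed ones, but are neither listed nor needed, are in the scene too. Leave any green, purple or red look-alike of the part that bears socket_47_mid alone.

How it is judged:
By the outcome, as a careful person would: the job done as asked, in the order asked, and still so for the second after the job is handed in, with the robot touching nothing.
It also fails if it takes over 104 s, if anything falls off the work surface, if the arm or the gripper's body presses on something with over 40 N, if the wrist force passes 120 N, or if a joint passes its speed limit or range.

## Working session

There is one attempt and no reset: what is moved stays moved. The work goes in short steps, Python scripts to look and compute and a shell command to move; the robot and the scene stay as the last step left them, time stands still between calls to the robot, and variables do not carry over. Pictures are saved under pics/ and viewed, about 12 in all and at most 16, crops included, and the job is handed in when it is done.

```bash
ls; mkdir -p pics; python3 - <<'E'
from cell import state,camera
import cv2
print(state())
for n in("top","side"):
    c=camera(n);print(n,c["K"],c["rvec"],c["tvec"])
    im=c["color"][:,:,::-1]
    cv2.imwrite(f"pics/{n}0.png",im)
    cv2.imwrite(f"pics/{n}0b.png",cv2.resize(im,(768,576),interpolation=cv2.INTER_CUBIC))
E
```

```text
pics
{'time': 0.0, 'q': array([ 1.00317828e+00,  2.59364362e-01,  1.53608761e+00, -5.85590800e-06,
        1.34798233e+00, -2.02782367e-01]), 'dq': array([ 0.00028324, -0.00095533, -0.00065601, -0.00033321, -0.00040153,
        0.00132545]), 'joint_torque': array([-3.83700090e-04, -4.37316334e+01, -2.83997440e+01,  7.15256785e-02,
        4.13532264e-02, -1.25895067e-04]), 'ee_pos': array([195.99176565, 513.47207368, 301.90424786]), 'orientation': array([ 1.81407106e-01,  9.83407654e-01, -8.54425541e-04, -3.43350491e-04]), 'wrist_force': array([ 0.45846607, -0.65514075, -0.51633509]), 'moment': array([ 0.03066801, -0.00654095, -0.02236699]), 'gripper_width': 1.0009411877533023}
top [[372.33710278   0.         251.30273293]
 [  0.         372.33710278 194.28473894]
 [  0.           0.           1.        ]] [ 2.15883439 -2.04839237  0.23432283] [-61.38949063 545.54670905 850.98643907]
side [[382.57101089   0.         252.67604051]
 [  0.         382.57101089 188.72535763]
 [  0.           0.           1.        ]] [ 1.94643703 -0.26806026  0.17128416] [-509.9305298   115.82165334  980.56726766]
```

View pics/top0b.png

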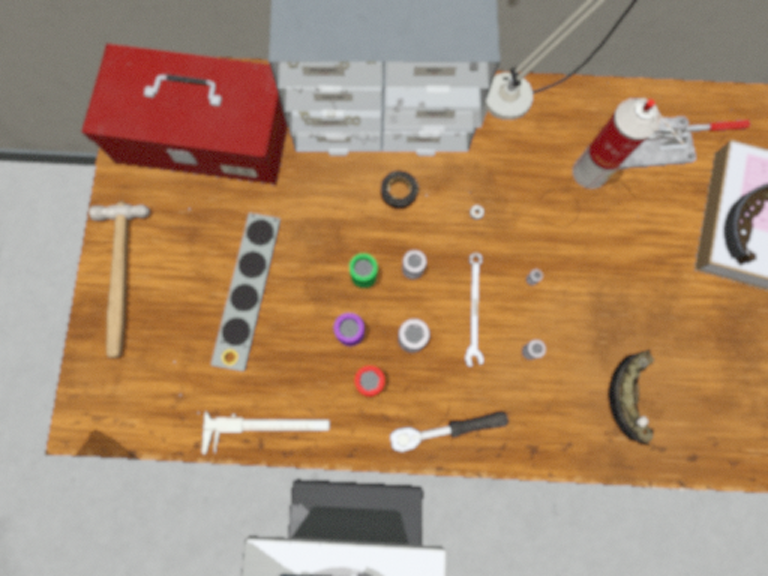

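View pics/side0b.png

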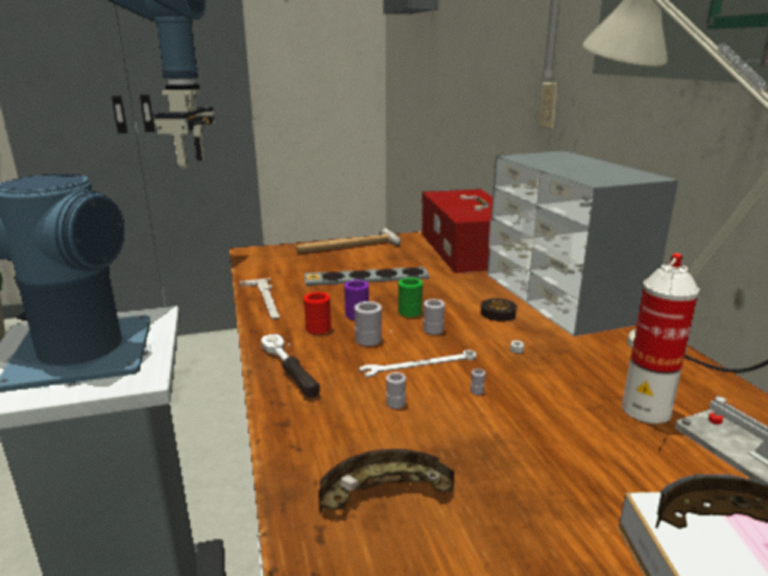

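Top view (768 px frame): steel sockets at 47 (413,335), 37 (414,263), 28 (534,349) and 20 (535,276). The rail's hole is at (230,357) and its pads run from (236,331) for pad 1 to (260,232) for pad 4. The side view agrees, and all the sockets stand upright with look-alikes close to the two big ones.

```bash
cat > h.py <<'E'
import numpy as np,cv2
from scipy.optimize import least_squares
D={20:34,28:44,37:54,47:64}
def proj(c,P): return cv2.projectPoints(np.float64(P).reshape(-1,3),c["rvec"],c["tvec"],c["K"],None)[0].reshape(-1,2)
def back(c,uv,z):
    R=cv2.Rodrigues(c["rvec"])[0];C=-R.T@c["tvec"]
    d=R.T@np.linalg.inv(c["K"])@[uv[0],uv[1],1]
    return C+d*(z-C[2])/d[2]
t=np.linspace(0,2*np.pi,60,endpoint=False)
def circ(x,y,z,r): return np.c_[x+r*np.cos(t),y+r*np.sin(t),0*t+z]
def hull(c,x,y,d,z0=0):
    return cv2.convexHull(proj(c,np.r_[circ(x,y,z0,d/2),circ(x,y,z0+D[d],d/2)]).astype(np.float32)).reshape(-1,2)
def cen(h):
    m=cv2.moments(h.astype(np.float32));return np.array([m["m10"],m["m01"]])/m["m00"],m["m00"]
def blob(c,uv,f):
    """component of mask nearest uv"""
    m=f(cv2.cvtColor(c["color"],cv2.COLOR_RGB2HSV).astype(int)).astype(np.uint8)
    n,l,s,ce=cv2.connectedComponentsWithStats(m,connectivity=4)
    k=1+np.argmin(np.hypot(*(ce[1:]-uv).T)+1e3*(s[1:,4]<15))
    p=cv2.findContours((l==k).astype(np.uint8),cv2.RETR_EXTERNAL,cv2.CHAIN_APPROX_NONE)[0][0]
    hh=np.zeros(m.shape,np.uint8);cv2.fillPoly(hh,[cv2.convexHull(p)],1)
    ys,xs=np.nonzero(hh);return np.array([xs.mean(),ys.mean()]),len(xs)
def fit(c,uv,d,z0=0):
    p=back(c,uv,z0+D[d]/2)
    return least_squares(lambda q:cen(hull(c,*q,d,z0))[0]-uv,p[:2]).x
steel=lambda h:(h[...,1]<75)&(h[...,2]>60)
E
python3 - <<'E'
from h import *
from cell import camera
T,S=camera("top"),camera("side")
g={47:((413,335),(368,323)),37:((414,263),(434,317)),28:((534,349),(396,391)),20:((535,276),(478,382))}
for d,(a,b) in g.items():
    for c,u in((T,a),(S,b)):
        uv,A=blob(c,np.array(u)/1.5,steel);q=fit(c,uv,d);print(d,uv.round(1),A,"model area",cen(hull(c,*q,d))[1].round(),q.round(1))
pad=lambda h:(h[...,2]<70)
P=[]
for u in((236,331),(244,297),(252,264),(260,232)):
    uv,A=blob(T,np.array(u)/1.5,pad);P.append(back(T,uv,10));print("pad",uv.round(1),A,P[-1].round(1))
P=np.array(P);print(np.diff(P,axis=0).round(1),np.hypot(*np.diff(P,axis=0).T[:2]))
for u in((328,277),(360,276),(387,274),(413,272)):
    uv,A=blob(S,np.array(u)/1.5,pad);print("pad side",uv.round(1),A,back(S,uv,10).round(1))
for n,u in(("green",(363,268)),("purple",(349,328)),("red",(370,380))):print(n,back(T,np.array(u)/1.5,64).round(0))
E
```

```text
Traceback (most recent call last):
AttributeError: 'float' object has no attribute 'round'
```

```bash
cat > m.py <<'E'
from h import *
from cell import camera
T,S=camera("top"),camera("side")
g={47:((413,335),(368,323)),37:((414,263),(434,317)),28:((534,349),(396,391)),20:((535,276),(478,382))}
for d,(a,b) in g.items():
    for c,u in((T,a),(S,b)):
        uv,A=blob(c,np.array(u)/1.5,steel);q=fit(c,uv,d);print(d,uv.round(1),A,"model area",round(cen(hull(c,*q,d))[1]),q.round(1))
pad=lambda h:(h[...,2]<70)
P=[]
for u in((236,331),(244,297),(252,264),(260,232)):
    uv,A=blob(T,np.array(u)/1.5,pad);P.append(back(T,uv,10));print("pad",uv.round(1),A,P[-1].round(1))
P=np.array(P);print(np.diff(P,axis=0).round(1),np.hypot(*np.diff(P,axis=0).T[:2]))
for u in((328,277),(360,276),(387,274),(413,272)):
    uv,A=blob(S,np.array(u)/1.5,pad);print("pad side",uv.round(1),A,back(S,uv,10).round(1))
for n,u in(("green",(363,268)),("purple",(349,328)),("red",(370,380))):print(n,back(T,np.array(u)/1.5,64).round(0))
E
python3 m.py
```

```text
47 [275.5 223. ] 387 model area 358 [483.5 -95.8]
47 [244.7 214.7] 497 model area 503 [482.4 -91.1]
37 [275.7 175.6] 257 model area 241 [607.4 -92.4]
37 [288.9 210.5] 291 model area 309 [606.4 -90. ]
28 [355.9 232.6] 159 model area 159 [ 472.3 -298.4]
28 [263.5 259.9] 264 model area 301 [ 471.5 -295.9]
20 [355.8 184.4] 80 model area 84 [ 598.2 -301.1]
20 [318.1 253.8] 133 model area 153 [ 598.2 -298.4]
pad [156.9 220.6] 192 [478.1 203.9  10. ]
pad [162.5 198. ] 184 [537.5 195.8  10. ]
pad [167.8 175.9] 175 [597.1 188.2  10. ]
pad [173.  154.5] 166 [656.4 180.4  10. ]
[[59.4 -8.2  0. ]
 [59.6 -7.6  0. ]
 [59.3 -7.7  0. ]] [59.91309055 60.05166533 59.84732369]
pad side [221.9 184.1] 61 [477.2 194.5  10. ]
pad side [239.7 182.9] 50 [536.3 188.7  10. ]
pad side [257.4 182. ] 56 [595.3 179.8  10. ]
pad side [275.  180.9] 53 [654.9 172.6  10. ]
green [585.  -8.  64.]
purple [485.   9.  64.]
red [404. -29.  64.]
```

Measurements are consistent: pad spacing is 60 mm, and x agrees between the cameras to 1 mm. Now turning so the tool's y lies along world y, and heading for the 20 socket.

```bash
cat > go.py <<'E'
# usage: go.py X Y Z -> shift in the tool axes (m) to TCP target, and turn about tool z so tool y = world y
import sys,numpy as np
from scipy.spatial.transform import Rotation as R
from cell import state
s=state();r=R.from_quat(s["orientation"])
print("t",round(s["time"],2),"pos",s["ee_pos"].round(1),"F",s["wrist_force"].round(1),"w",round(s["gripper_width"]*93,1),"tilt/turn",(r.inv()*R.from_matrix([[-1,0,0],[0,1,0],[0,0,-1]])).as_rotvec(degrees=True).round(1))
if len(sys.argv)>1: print("shift",(r.inv().apply(np.array(sys.argv[1:],float)-s["ee_pos"])/1e3).round(4))
E
python3 -m crank '[[0,0,-10,-0.333,-0.308,0.05,1],[0,0,-20.8,-0.333,-0.308,0.05,1],[0,0,-20.8,-0.333,-0.308,0.05,1],[0,0,-20.8,-0.333,-0.308,0.05,1],[0,0,-20.8,-0.333,-0.308,0.05,1],[0,0,-20.8,-0.333,-0.308,0.05,1],[0,0,-20.8,-0.333,-0.308,0.05,1],[0,0,-20.8,-0.333,-0.308,0.05,1]]' 20
python3 go.py 598 -300 150
```

```text
time: 1.3
ee_pos: [398.5, 104.5, 252.6]
orientation: [0.003, 1.0, -0.0, 0.0]
wrist_force: [-0.5, -0.6, 1.0]
gripper_width: 0.998
t 1.3 pos [398.5 104.5 252.6] F [-0.5 -0.6  1. ] w 92.8 tilt/turn [-0.   0.  -0.3]
shift [-0.2016 -0.4034  0.103 ]
```

```bash
python3 -m crank '[[0,0,-0.3,-0.2,-0.404,0.1,1],[0,0,-0.3,-0.2,-0.404,0.1,1],[0,0,-0.3,-0.2,-0.404,0.1,1],[0,0,-0.3,-0.2,-0.404,0.1,1],[0,0,-0.3,-0.2,-0.404,0.1,1],[0,0,-0.3,-0.2,-0.404,0.1,1],[0,0,-0.3,-0.2,-0.404,0.1,0.6],[0,0,-0.3,-0.2,-0.404,0.1,0.6]]'
python3 go.py 598 -300 90; python3 - <<'E'
import cv2,numpy as np
from cell import camera
a=[camera(n)["color"][:,:,::-1] for n in("top","side")]
a=[cv2.resize(a[0][130:260,290:420],(400,400)),cv2.resize(a[1][170:300,255:385],(400,400))]
cv2.imwrite("pics/p1.png",np.hstack(a))
E
```

```text
time: 2.3
ee_pos: [597.2, -300.5, 151.2]
orientation: [-0.0, 1.0, -0.0, -0.0]
wrist_force: [-0.7, 0.8, -0.6]
gripper_width: 0.835
t 2.3 pos [ 597.2 -300.5  151.2] F [-0.7  0.8 -0.6] w 77.6 tilt/turn [-0.  -0.   0.1]
shift [-0.0008  0.0005  0.0612]
```

View pics/p1.png

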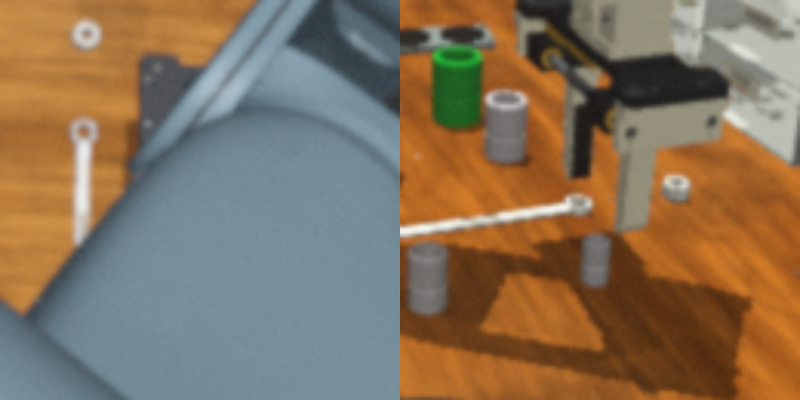

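The side crop shows the fingers above the 20 socket: it is at (595,260), the fingers at x 577 and 632. Descending and closing.

```bash
python3 -m crank '[[0,0,0,-0.0008,0.0005,0.031,0.6],[0,0,0,-0.0008,0.0005,0.062,0.6],[0,0,0,-0.0008,0.0005,0.062,0.6],[0,0,0,-0.0008,0.0005,0.062,0],[0,0,0,-0.0008,0.0005,0.062,0],[0,0,0,-0.0008,0.0005,0.062,0],[0,0,0,-0.0008,0.0005,0.062,0],[0,0,0,-0.0008,0.0005,0.062,0]]' 20
python3 go.py;python3 -m crank '[[0,0,0,0,0,0,0],[0,0,0,0,0,0,0]]'; python3 go.py
```

```text
time: 3.4
ee_pos: [597.8, -296.8, 91.5]
orientation: [-0.002, 1.0, -0.0, 0.0]
wrist_force: [0.2, -0.3, 3.7]
gripper_width: 0.212
t 3.4 pos [ 597.8 -296.8   91.5] F [ 0.2 -0.3  3.7] w 19.7 tilt/turn [-0.   0.1  0.2]
time: 3.65
ee_pos: [597.8, -296.8, 91.5]
orientation: [-0.002, 1.0, -0.0, 0.0]
wrist_force: [-1.2, 0.1, 5.0]
gripper_width: 0.21
t 3.65 pos [ 597.8 -296.8   91.5] F [-1.2  0.1  5. ] w 19.5 tilt/turn [-0.   0.   0.2]
```

Holding: 19.6 mm. Measured positions lag the commanded ones while moving, so I'll let the arm settle before computing shifts. Lift and carry to above pad 1.

```bash
python3 -m crank '[[0,0,0,0,0,-0.06,0],[0,0,0,0,0,-0.11,0],[0,0,0,0.015,0.06,-0.11,0],[0,0,0,0.03,0.12,-0.11,0],[0,0,0,0.045,0.18,-0.11,0],[0,0,0,0.06,0.24,-0.11,0],[0,0,0,0.075,0.3,-0.11,0],[0,0,0,0.09,0.36,-0.11,0]]'
python3 -m crank '[[0,0,0,0.01,0.05,0,0],[0,0,0,0.03,0.1,0,0],[0,0,0,0.03,0.139,0.03,0],[0,0,0,0.03,0.139,0.075,0],[0,0,0,0.03,0.139,0.075,0],[0,0,0,0.03,0.139,0.075,0]]'
python3 go.py 478 202 102;  python3 - <<'E'
import cv2,numpy as np
from cell import camera
a=[camera(n)["color"][:,:,::-1] for n in("top","side")]
a=[cv2.resize(a[0][130:260,100:230],(400,400)),cv2.resize(a[1][120:220,190:290],(400,400))]
cv2.imwrite("pics/p2.png",np.hstack(a))
E
```

```text
time: 4.65
ee_pos: [505.3, 64.9, 200.5]
orientation: [-0.001, 1.0, 0.0, -0.0]
wrist_force: [-0.6, 1.2, -0.5]
gripper_width: 0.214
time: 5.4
ee_pos: [476.3, 201.8, 126.5]
orientation: [-0.001, 1.0, -0.0, 0.0]
wrist_force: [0.4, -0.5, -0.7]
gripper_width: 0.211
t 5.4 pos [476.3 201.8 126.5] F [ 0.4 -0.5 -0.7] w 19.6 tilt/turn [-0.   0.   0.2]
shift [-0.0017  0.0002  0.0245]
```

View pics/p2.png

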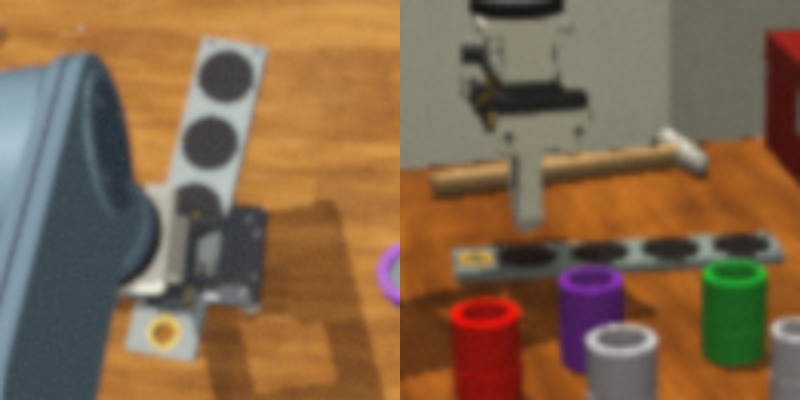

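The gripper is over pad 1 (top crop about (205,255)). The socket itself is hidden, so I'll place it and then check.

```bash
python3 -m crank '[[0,0,0,-0.001,0,0.012,0],[0,0,0,-0.001,0,0.02,0],[0,0,0,-0.001,0,0.0245,0],[0,0,0,-0.001,0,0.0245,0],[0,0,0,-0.001,0,0.0245,0]]'
python3 go.py 478 202 102
python3 -m crank '[[0,0,0,0,0,0,0.6],[0,0,0,0,0,0,0.6],[0,0,0,0,0,0,0.6],[0,0,0,0,0,-0.03,0.6],[0,0,0,0,0,-0.09,0.6],[0,0,0,0,-0.06,-0.1,0.6],[0,0,0,0,-0.12,-0.1,0.6],[0,0,0,0,-0.18,-0.1,0.6]]'
python3 -m crank '[[0,0,0,0,-0.06,0,0.6],[0,0,0,0,-0.12,0,0.6],[0,0,0,0,-0.18,0,0.6],[0,0,0,0.003,-0.24,0,0.6],[0,0,0,0.006,-0.319,0,0.6],[0,0,0,0.006,-0.319,0.03,0.6],[0,0,0,0.006,-0.319,0.03,0.6],[0,0,0,0.006,-0.319,0.03,0.6]]'
python3 go.py 472 -297.5 93;  python3 - <<'E'
import cv2,numpy as np
from cell import camera
from h import *
T,S=camera("top"),camera("side")
a=[c["color"][:,:,::-1] for c in(T,S)]
a=[cv2.resize(a[0][190:250,130:190],(400,400)),cv2.resize(a[1][140:220,190:270],(400,400))]
cv2.imwrite("pics/p3.png",np.hstack(a))
for c,z in((T,10),(S,10)):
  print([hull(c,478,y,20,10).mean(0).round(1).tolist() for y in(194,198,202)])
E
```

```text
time: 6.12
ee_pos: [476.6, 201.9, 101.1]
orientation: [-0.002, 1.0, -0.0, -0.0]
wrist_force: [-1.2, 0.0, 0.7]
gripper_width: 0.211
t 6.12 pos [476.6 201.9 101.1] F [-1.2  0.   0.7] w 19.7 tilt/turn [-0.  -0.   0.2]
shift [-0.0014  0.0001 -0.0009]
time: 7.12
ee_pos: [477.4, 20.6, 201.8]
orientation: [-0.002, 1.0, -0.0, 0.001]
wrist_force: [1.0, -0.5, 0.3]
gripper_width: 0.597
time: 8.12
ee_pos: [472.5, -296.1, 171.6]
orientation: [-0.002, 1.0, 0.0, -0.0]
wrist_force: [-0.0, -0.2, 0.4]
gripper_width: 0.602
t 8.12 pos [ 472.5 -296.1  171.6] F [-0.  -0.2  0.4] w 55.9 tilt/turn [ 0.  -0.   0.2]
shift [ 0.0005 -0.0015  0.0786]
[[159.10000610351562, 219.8000030517578], [157.5, 219.6999969482422], [155.89999389648438, 219.60000610351562]]
[[222.0, 179.3000030517578], [221.8000030517578, 178.89999389648438], [221.5, 178.5]]
```

View pics/p3.png

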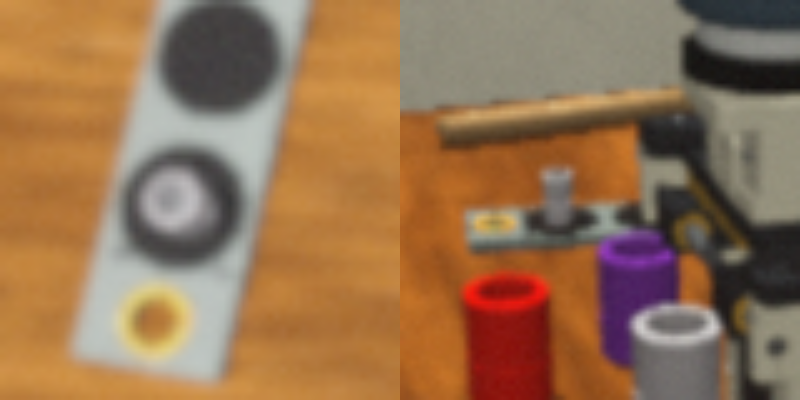

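The 20 socket stands on pad 1 (top crop: rim (170,197), pad (183,205)). Next I measure the offset numerically.

```bash
cat > chk.py <<'E'
# chk.py d pad# : socket position against pad axis line in the top camera
import sys
from h import *
from cell import camera
import json
P=np.array([[478.1,203.9],[537.5,195.8],[597.1,188.2],[656.4,180.4]])
for d,k in zip(map(int,sys.argv[1::2]),map(int,sys.argv[2::2])):
    for n in("top","side"):
        c=camera(n)
        h0=cen(hull(c,*P[k-1],d,10))[0]
        f=(lambda h:(h[...,2]>95)&(h[...,1]<75)) 
        m=f(cv2.cvtColor(c["color"],cv2.COLOR_RGB2HSV).astype(int)).astype(np.uint8)
        if n=="top":   # keep only inside this pad's neighbourhood
            k0=np.zeros_like(m);cv2.fillPoly(k0,[cv2.convexHull(np.r_[proj(c,circ(*P[k-1],10,22.5)),hull(c,*P[k-1],d,10)].round().astype(np.int32))],1);m&=k0
        if n=="side":
            k0=np.zeros_like(m);cv2.fillPoly(k0,[cv2.convexHull(np.r_[proj(c,circ(*P[k-1],13,d/2+4)),proj(c,circ(*P[k-1],D[d]+15,d/2+4))].round().astype(np.int32))],1);m&=k0
        nn,l,s,ce=cv2.connectedComponentsWithStats(m);b=1+s[1:,4].argmax()
        ys,xs=np.nonzero(l==b);uv=np.array([xs.mean(),ys.mean()])
        print(d,n,"seen",uv.round(1),len(xs),"model area",round(cen(hull(c,*P[k-1],d,10))[1]),"fit",fit(c,uv,d,10).round(1),"pad",P[k-1])
E
python3 chk.py 20 1
```

```text
20 top seen [156.2 220.1] 162 model area 82 fit [476.8 201.1] pad [478.1 203.9]
20 side seen [221.1 178.9] 54 model area 68 fit [475.9 199.3] pad [478.1 203.9]
```

```bash
python3 - <<'E'
from h import *
from cell import camera
T=camera("top")
print(back(T,(155.1,219.1),44),back(T,(157.,220.4),10))
v=T["color"][208:232,144:170].max(2)
for r in v: print(' '.join(f"{x:3d}" for x in r))
E
```

```text
[476.90813887 199.995512    44.        ] [478.68417057 203.73095182  10.        ]
177 176 178 178 177 182 186 193 194 194 194 196 194 189 186 183 184 182 182 182 182 187 189 194 196 195
175 176 175 177 177 182 188 192 194 192 194 193 191 193 191 189 192 193 191 193 192 195 196 197 198 193
175 176 177 178 179 183 191 193 192 191 188 186 185 183 182 183 189 190 193 194 195 197 197 198 196 193
184 183 181 181 182 186 192 193 186 179 173 167 157 160 157 160 167 178 183 190 194 196 195 196 198 194
190 188 189 186 185 185 190 185 173 158 140 124 115 109 113 118 124 140 158 178 189 193 198 198 196 188
195 193 190 189 187 184 181 165 142 115  96  86  80  77  75  80  81  95 120 148 174 190 194 197 194 185
191 191 192 190 186 178 161 132 105  92  91  92  97  90  80  72  69  75  84 111 147 174 190 195 194 180
187 189 189 189 180 161 132  99  89 109 127 138 138 132 115  87  71  67  69  82 111 150 176 193 191 177
181 184 184 181 169 141 102  89 118 143 163 169 170 172 156 119  83  70  65  72  82 121 163 187 187 170
180 181 181 173 148 114  90 109 143 162 167 170 176 189 182 151 102  76  65  64  7
[... 777 characters left out ...]
  68  71  80  91  98 101 106 102  90  84  78  72  75 100 136 160 156 156 172
179 184 184 178 156 120  89  74  69  68  70  73  74  81  79  74  74  68  77  95 129 160 171 156 154 170
182 183 181 170 152 134 114  91  78  74  70  73  69  71  72  72  75  76  96 126 161 177 174 151 151 168
187 185 183 172 163 162 150 129 105  93  81  75  73  72  76  77  86 103 126 158 178 186 176 149 150 166
186 190 189 183 183 182 180 166 146 129 108 101  99  99 105 111 124 141 155 172 186 186 168 149 156 166
188 193 194 194 193 194 192 187 179 166 155 148 145 149 150 155 166 170 169 173 180 180 159 150 166 173
190 194 196 196 196 196 196 194 195 189 181 181 180 183 182 186 188 186 178 175 178 171 150 151 174 184
```

Relative to pad 1, the 20 socket sits about −3 mm in y and −1.5 mm in x. That is acceptable for now; I'll correct the targets (pad y +1.5 mm in the TCP frame) and may re-centre it at the end. Picking the 28.

```bash
python3 -m crank '[[0,0,0,0,-0.001,0.04,0.6],[0,0,0,0,-0.001,0.08,0.6],[0,0,0,0,-0.001,0.08,0.6],[0,0,0,0,-0.001,0.08,0.1],[0,0,0,0,-0.001,0.08,0.1],[0,0,0,0,-0.001,0.08,0.1],[0,0,0,0,-0.001,0.08,0.1],[0,0,0,0,-0.001,0.08,0.1]]' 25
python3 go.py 538 197 101.5
```

```text
time: 9.38
ee_pos: [473.0, -298.2, 92.5]
orientation: [-0.002, 1.0, -0.0, 0.001]
wrist_force: [-0.4, 1.8, 7.3]
gripper_width: 0.296
t 9.38 pos [ 473.  -298.2   92.5] F [-0.4  1.8  7.3] w 27.5 tilt/turn [-0.1  0.1  0.2]
shift [-0.0668  0.4949 -0.0094]
```

```bash
python3 -m crank '[[0,0,0,0,0,-0.06,0.1],[0,0,0,0,0,-0.11,0.1],[0,0,0,-0.01,0.06,-0.11,0.1],[0,0,0,-0.02,0.12,-0.11,0.1],[0,0,0,-0.03,0.18,-0.11,0.1],[0,0,0,-0.04,0.24,-0.11,0.1],[0,0,0,-0.05,0.3,-0.11,0.1],[0,0,0,-0.06,0.36,-0.11,0.1]]'
python3 -m crank '[[0,0,0,-0.006,0.06,0,0.1],[0,0,0,-0.006,0.12,0,0.1],[0,0,0,-0.006,0.135,0.03,0.1],[0,0,0,-0.006,0.135,0.07,0.1],[0,0,0,-0.006,0.135,0.07,0.1],[0,0,0,-0.006,0.135,0.07,0.1],[0,0,0,-0.006,0.135,0.07,0.1],[0,0,0,-0.006,0.135,0.07,0.1]]'
python3 go.py 538 197 102
```

```text
time: 10.38
ee_pos: [531.4, 64.0, 201.6]
orientation: [-0.002, 1.0, -0.0, 0.0]
wrist_force: [1.3, -0.9, -2.2]
gripper_width: 0.296
time: 11.38
ee_pos: [537.6, 197.0, 132.7]
orientation: [-0.001, 1.0, 0.0, 0.001]
wrist_force: [0.8, 0.5, -1.9]
gripper_width: 0.298
t 11.38 pos [537.6 197.  132.7] F [ 0.8  0.5 -1.9] w 27.7 tilt/turn [0.  0.1 0.2]
shift [-0.0003 -0.      0.0307]
```

```bash
python3 -m crank '[[0,0,0,0,0,0.015,0.1],[0,0,0,0,0,0.025,0.1],[0,0,0,0,0,0.0305,0.1],[0,0,0,0,0,0.0305,0.1],[0,0,0,0,0,0.0305,0.1],[0,0,0,0,0,0.0305,0.6],[0,0,0,0,0,0.0305,0.6],[0,0,0,0,0,0.0305,0.6]]'
python3 -m crank '[[0,0,0,0,0,-0.03,0.6],[0,0,0,0,0,-0.09,0.6],[0,0,0,-0.015,-0.06,-0.1,0.6],[0,0,0,-0.03,-0.12,-0.1,0.6],[0,0,0,-0.045,-0.18,-0.1,0.6],[0,0,0,-0.06,-0.24,-0.1,0.6],[0,0,0,-0.0695,-0.289,-0.1,0.6],[0,0,0,-0.0695,-0.289,-0.1,0.6]]'
python3 -m crank '[[0,0,0,0,0,0.03,0.6],[0,0,0,0,0,0.03,0.6],[0,0,0,0,0,0.03,0.6]]'
python3 go.py 607.5 -92 97;  python3 - <<'E'
import cv2,numpy as np
from cell import camera
a=[camera(n)["color"][:,:,::-1] for n in("top","side")]
a=[cv2.resize(a[0][170:250,130:210],(400,400),interpolation=2),cv2.resize(a[1][130:250,190:310],(400,400))]
cv2.imwrite("pics/p4.png",np.hstack(a))
E
```

```text
time: 12.38
ee_pos: [536.6, 197.2, 100.2]
orientation: [-0.002, 1.0, -0.0, -0.0]
wrist_force: [-0.5, 0.6, -1.0]
gripper_width: 0.57
time: 13.38
ee_pos: [607.8, -95.5, 200.2]
orientation: [0.001, 1.0, -0.0, 0.0]
wrist_force: [0.2, 0.3, -0.1]
gripper_width: 0.598
time: 13.75
ee_pos: [607.4, -90.7, 171.2]
orientation: [-0.002, 1.0, 0.0, 0.0]
wrist_force: [0.8, -0.8, 0.4]
gripper_width: 0.603
t 13.75 pos [607.4 -90.7 171.2] F [ 0.8 -0.8  0.4] w 56.1 tilt/turn [0.  0.  0.3]
shift [-0.0001 -0.0013  0.0742]
```

View pics/p4.png

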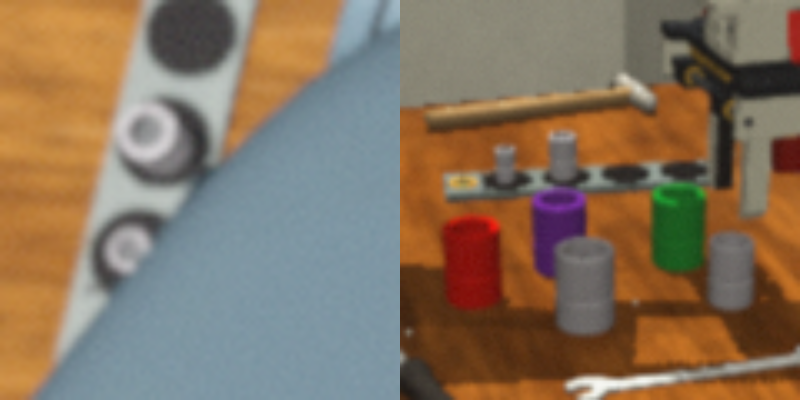

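The 28 stands on pad 2: rim at top crop (148,131), which is full-frame (159.2,195.8). Computing its offset.

```bash
python3 - <<'E'
from h import *
from cell import camera
T=camera("top")
print(back(T,(159.2,195.8),54),proj(T,[[537.5,195.8,54]]),back(T,np.array([363,268])/1.5-.17,64))
v=T["color"].max(2)
for r in v[184:212,150:178]: print(' '.join(f"{x:3d}" for x in r))
E
python3 -m crank '[[0,0,0,0,-0.001,0.037,0.6],[0,0,0,0,-0.001,0.074,0.6],[0,0,0,0,-0.001,0.074,0.6],[0,0,0,0,-0.001,0.074,0.25],[0,0,0,0,-0.001,0.074,0.25],[0,0,0,0,-0.001,0.074,0.25],[0,0,0,0,-0.001,0.074,0.25],[0,0,0,0,-0.001,0.074,0.25]]' 30
python3 go.py 597.5 189.5 107
```

```text
[533.69186466 193.58801717  54.        ] [[158.468848   194.24654269]] [585.88244702  -7.33231271  64.        ]
204 203 202 203 203 198 190 191 193 191 189 181 167 147 130 111 101 101 103 108 116 132 147 165 181 188 182 164
201 201 200 201 200 195 189 192 192 194 193 190 187 178 167 155 146 145 146 151 162 171 180 186 192 192 179 161
198 198 197 197 196 189 188 193 195 194 193 194 190 189 184 183 182 180 180 180 185 189 192 195 195 192 172 161
195 196 196 195 192 189 192 193 193 193 192 189 188 189 188 190 189 190 190 192 193 193 195 196 194 186 167 158
193 195 194 195 193 188 192 192 191 189 185 176 174 173 175 177 180 188 192 193 194 194 195 195 192 184 160 157
193 192 194 194 193 190 192 190 186 181 171 154 139 138 139 147 160 172 185 190 192 195 195 194 192 180 159 163
192 193 194 193 190 192 195 192 186 181 171 155 129 108 100 104 117 137 161 178 188 196 195 195 192 175 162 171
186 189 190 189 189 196 201 202 197 196 196 187 169 135 100  79  80  96 123 153 178 191 195 196 188 169 162 176
183 183 185 188 194 201 204 199 187 187 197 200 194 171 133  90  73  72  85 119 153 179 192 
[... 1693 characters left out ...]
52 154
184 192 194 194 194 194 195 189 187 183 181 182 181 182 181 178 165 138 120 114 129 138 145 148 150 150 154 157
187 191 194 191 193 194 193 190 192 192 190 193 192 192 191 180 158 133 120 126 140 143 147 149 151 155 157 156
190 192 192 191 188 186 183 181 182 185 187 189 192 191 186 169 145 129 130 138 144 148 150 151 151 155 155 156
192 191 186 180 174 165 158 157 158 160 169 174 182 183 176 154 134 129 136 145 148 148 152 153 154 156 158 158
time: 14.9
ee_pos: [608.3, -92.5, 98.7]
orientation: [-0.002, 1.0, -0.0, 0.002]
wrist_force: [-0.5, 2.1, 5.9]
gripper_width: 0.39
t 14.9 pos [608.3 -92.5  98.7] F [-0.5  2.1  5.9] w 36.3 tilt/turn [-0.   0.2  0.2]
shift [ 0.0098  0.282  -0.0085]
```

Both cameras show the 28 about −3 mm in x and −1 mm in y. Correcting the next targets by that: pad 3 TCP target is (600, 190.5).

```bash
python3 -m crank '[[0,0,0,0,0,-0.06,0.25],[0,0,0,0,0,-0.11,0.25],[0,0,0,0.0015,0.06,-0.11,0.25],[0,0,0,0.003,0.12,-0.11,0.25],[0,0,0,0.0045,0.18,-0.11,0.25],[0,0,0,0.006,0.24,-0.11,0.25],[0,0,0,0.0083,0.283,-0.11,0.25],[0,0,0,0.0083,0.283,-0.11,0.25]]'
python3 -m crank '[[0,0,0,0,0,0.04,0.25],[0,0,0,0,0,0.08,0.25],[0,0,0,0,0,0.08,0.25],[0,0,0,0,0,0.08,0.25],[0,0,0,0,0,0.08,0.25]]'
python3 go.py 600 190.5 108.5
```

```text
time: 15.9
ee_pos: [597.2, 193.6, 207.0]
orientation: [-0.004, 1.0, 0.0, 0.0]
wrist_force: [-0.1, -0.4, -1.0]
gripper_width: 0.393
time: 16.52
ee_pos: [599.4, 190.2, 129.0]
orientation: [-0.002, 1.0, 0.0, 0.002]
wrist_force: [-0.1, 0.5, -1.8]
gripper_width: 0.396
t 16.52 pos [599.4 190.2 129. ] F [-0.1  0.5 -1.8] w 36.9 tilt/turn [0.  0.2 0.2]
shift [-0.0006  0.0003  0.0205]
```

```bash
python3 -m crank '[[0,0,0,-0.0005,0,0.01,0.25],[0,0,0,-0.0005,0,0.016,0.25],[0,0,0,-0.0005,0,0.0205,0.25],[0,0,0,-0.0005,0,0.0205,0.25],[0,0,0,-0.0005,0,0.0205,0.25],[0,0,0,-0.0005,0,0.0205,0.8],[0,0,0,-0.0005,0,0.0205,0.8],[0,0,0,-0.0005,0,0.0205,0.8]]'
python3 -m crank '[[0,0,0,0,0,-0.03,0.8],[0,0,0,0,0,-0.09,0.8],[0,0,0,0.02,-0.05,-0.1,0.8],[0,0,0,0.04,-0.1,-0.1,0.8],[0,0,0,0.06,-0.15,-0.1,0.8],[0,0,0,0.08,-0.2,-0.1,0.8],[0,0,0,0.1,-0.25,-0.1,0.8],[0,0,0,0.116,-0.285,-0.1,0.8]]'
python3 -m crank '[[0,0,0,0,0,0.03,0.8],[0,0,0,0,0,0.03,0.8],[0,0,0,0,0,0.03,0.8]]'
python3 go.py 483.5 -95 105;  python3 - <<'E'
import cv2,numpy as np
from cell import camera
a=[camera(n)["color"][:,:,::-1] for n in("top","side")]
cv2.imwrite("pics/raw5t.png",a[0]);cv2.imwrite("pics/raw5s.png",a[1])
a=[cv2.resize(a[0][140:220,140:220],(400,400),interpolation=2),cv2.resize(a[1][130:250,190:310],(400,400))]
cv2.imwrite("pics/p5.png",np.hstack(a))
E
```

```text
time: 17.52
ee_pos: [598.4, 190.4, 105.8]
orientation: [-0.002, 1.0, -0.0, -0.0]
wrist_force: [0.5, 0.5, -0.5]
gripper_width: 0.669
time: 18.52
ee_pos: [482.6, -96.9, 206.2]
orientation: [-0.001, 1.0, -0.0, -0.0]
wrist_force: [0.0, -0.5, 0.9]
gripper_width: 0.803
time: 18.9
ee_pos: [483.8, -94.8, 176.7]
orientation: [-0.002, 1.0, 0.0, 0.0]
wrist_force: [-0.2, 0.5, -0.1]
gripper_width: 0.8
t 18.9 pos [483.8 -94.8 176.7] F [-0.2  0.5 -0.1] w 74.4 tilt/turn [0.  0.  0.2]
shift [ 0.0003 -0.0002  0.0717]
```

View pics/p5.png

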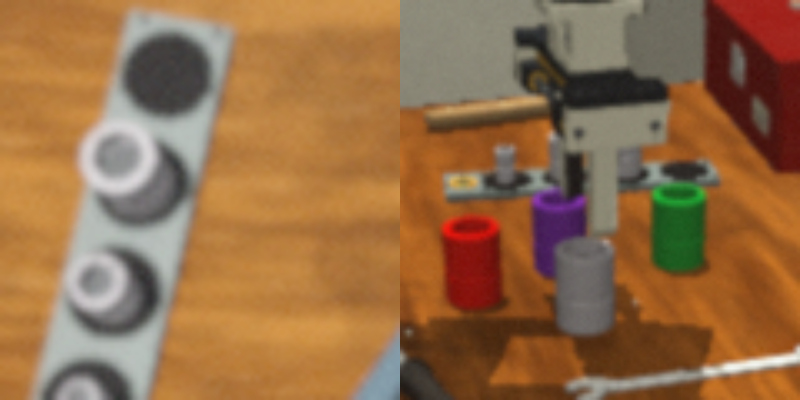

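All three stand. I'll measure the offsets properly by fitting a small rendered model of pad, body, rim and hole to the top picture.

```bash
cat > off.py <<'E'
# off.py image_png d pad [d pad]: fits pad centre and socket centre jointly, top view
import sys
from h import *
from cell import camera
from scipy.optimize import minimize
P=np.array([[478.1,203.9],[537.5,195.8],[597.1,188.2],[656.4,180.4]])
c=camera("top")
im=c["color"] if sys.argv[1]=="live" else cv2.imread(sys.argv[1])
V=im.max(2).astype(float);K=8
for d,k in zip(map(int,sys.argv[2::2]),map(int,sys.argv[3::2])):
    p=P[k-1];o=(proj(c,[[*p,25]])[0].round()-22).astype(int);n=44
    def mk(pts,blur=True):
        m=np.zeros((n*K,n*K),np.uint8);cv2.fillPoly(m,[cv2.convexHull(((pts-o+.5)*K).round().astype(np.int32))],1)
        return m
    dn=lambda m:cv2.resize(cv2.GaussianBlur(m.astype(np.float32),(0,0),.9*K),(n,n),interpolation=cv2.INTER_AREA)
    W=dn(mk(np.r_[proj(c,circ(*p,10,28)),hull(c,*p,d,10).astype(float)]))>.5
    Y=V[o[1]:o[1]+n,o[0]:o[0]+n][W]
    def cost(q):
        a=mk(proj(c,circ(*q[:2],10,25)));h=mk(hull(c,*q[2:4],d,10));t=mk(proj(c,circ(*q[2:4],10+D[d],d/2)));i=mk(proj(c,circ(*q[2:4],10+D[d],d/2*q[4])))
        L=[(1-a)*(1-h),a*(1-h),h*(1-t),t*(1-i),i]
        A=np.stack([dn(m)[W] for m in L],1)
        return np.mean((A@np.linalg.lstsq(A,Y,rcond=None)[0]-Y)**2)
    r=minimize(cost,[*p,*p,.6],method="Nelder-Mead",options=dict(initial_simplex=np.array([[*p,*p,.6]]+[[*(np.array([*p,*p,.6])+e)] for e in np.diag([3,3,5,5,.1])]),maxiter=300))
    print(d,"pad",r.x[:2].round(1),"socket",r.x[2:4].round(1),"hole",r.x[4].round(2),"rms",round(r.fun**.5,1),"OFFSET",(r.x[2:4]-r.x[:2]).round(1))
E
python3 off.py pics/raw5t.png 20 1 28 2 37 3
```

```text
20 pad [478.2 203.9] socket [476.4 200.2] hole 0.85 rms 10.6 OFFSET [-1.8 -3.7]
28 pad [537.8 196.2] socket [533.9 195. ] hole 0.7 rms 11.8 OFFSET [-3.8 -1.2]
37 pad [597.1 187.8] socket [595.2 188.7] hole 0.69 rms 9.8 OFFSET [-1.9  0.9]
```

```bash
python3 -m crank '[[0,0,0,0,0,0.036,0.8],[0,0,0,0,0,0.07,0.8],[0,0,0,0,0,0.07,0.8],[0,0,0,0,0,0.07,0.35],[0,0,0,0,0,0.07,0.35],[0,0,0,0,0,0.07,0.35],[0,0,0,0,0,0.07,0.35],[0,0,0,0,0,0.07,0.35]]' 40
python3 go.py 660 183 116
```

```text
time: 20.05
ee_pos: [484.0, -94.5, 107.4]
orientation: [-0.002, 1.0, 0.0, 0.001]
wrist_force: [0.1, 3.7, 6.5]
gripper_width: 0.499
t 20.05 pos [484.  -94.5 107.4] F [0.1 3.7 6.5] w 46.4 tilt/turn [0.  0.1 0.2]
shift [-0.1769  0.277  -0.0082]
```

```bash
python3 -m crank '[[0,0,0,0,0,-0.06,0.35],[0,0,0,0,0,-0.12,0.35],[0,0,0,-0.03,0.047,-0.12,0.35],[0,0,0,-0.06,0.094,-0.12,0.35],[0,0,0,-0.09,0.14,-0.12,0.35],[0,0,0,-0.12,0.19,-0.12,0.35],[0,0,0,-0.15,0.235,-0.12,0.35],[0,0,0,-0.177,0.2765,-0.12,0.35]]'
python3 -m crank '[[0,0,0,0,0,0,0.35],[0,0,0,0,0,0.04,0.35],[0,0,0,0,0,0.085,0.35],[0,0,0,0,0,0.085,0.35],[0,0,0,0,0,0.085,0.35],[0,0,0,0,0,0.085,0.35]]'
python3 go.py 661 182 117.5
```

```text
time: 21.05
ee_pos: [659.9, 183.8, 225.6]
orientation: [-0.002, 1.0, -0.0, -0.001]
wrist_force: [-0.4, -0.8, -2.6]
gripper_width: 0.503
time: 21.8
ee_pos: [660.9, 182.0, 144.0]
orientation: [-0.002, 1.0, 0.0, 0.002]
wrist_force: [-0.7, -0.5, -3.3]
gripper_width: 0.502
t 21.8 pos [660.9 182.  144. ] F [-0.7 -0.5 -3.3] w 46.7 tilt/turn [0.  0.2 0.2]
shift [-0.      0.      0.0265]
```

```bash
python3 -m crank '[[0,0,0,0,0,0.012,0.35],[0,0,0,0,0,0.02,0.35],[0,0,0,0,0,0.0265,0.35],[0,0,0,0,0,0.0265,0.35],[0,0,0,0,0,0.0265,0.35],[0,0,0,0,0,0.0265,0.8],[0,0,0,0,0,0.0265,0.8],[0,0,0,0,0,0.0265,0.8]]'
python3 -m crank '[[0,0,0,0,0,-0.03,0.8],[0,0,0,0,0,-0.09,0.8],[0,0,0,0.02,-0.05,-0.1,0.8],[0,0,0,0.04,-0.1,-0.1,0.8],[0,0,0,0.06,-0.15,-0.1,0.8],[0,0,0,0.08,-0.2,-0.1,0.8],[0,0,0,0.1,-0.25,-0.1,0.7],[0,0,0,0.12,-0.26,-0.1,0.6]]'
python3 go.py
python3 off.py live 20 1 28 2 37 3 47 4; python3 - <<'E'
import cv2,numpy as np
from cell import camera
a=[camera(n)["color"][:,:,::-1] for n in("top","side")]
cv2.imwrite("pics/raw6t.png",a[0])
a=[cv2.resize(a[0][135:245,135:245],(400,400),interpolation=2),cv2.resize(a[1][140:220,205:285],(400,400))]
cv2.imwrite("pics/p6.png",np.hstack(a))
E
```

```text
time: 22.8
ee_pos: [659.6, 182.2, 114.4]
orientation: [-0.002, 1.0, -0.0, -0.0]
wrist_force: [-0.4, -0.7, 0.2]
gripper_width: 0.768
time: 23.8
ee_pos: [539.9, -81.3, 214.7]
orientation: [-0.0, 1.0, -0.0, 0.0]
wrist_force: [0.4, -0.1, -0.3]
gripper_width: 0.641
t 23.8 pos [539.9 -81.3 214.7] F [ 0.4 -0.1 -0.3] w 59.6 tilt/turn [-0.1  0.   0. ]
20 pad [478.2 204. ] socket [476.4 199.9] hole 0.86 rms 10.6 OFFSET [-1.8 -4.1]
28 pad [538.1 196.2] socket [534.2 195.3] hole 0.69 rms 11.8 OFFSET [-3.9 -0.9]
37 pad [596.9 187.8] socket [594.9 188.6] hole 0.67 rms 9.9 OFFSET [-2.   0.8]
47 pad [658.  176.8] socket [656.8 180.2] hole 0.67 rms 6.9 OFFSET [-1.2  3.4]
```

View pics/p6.png

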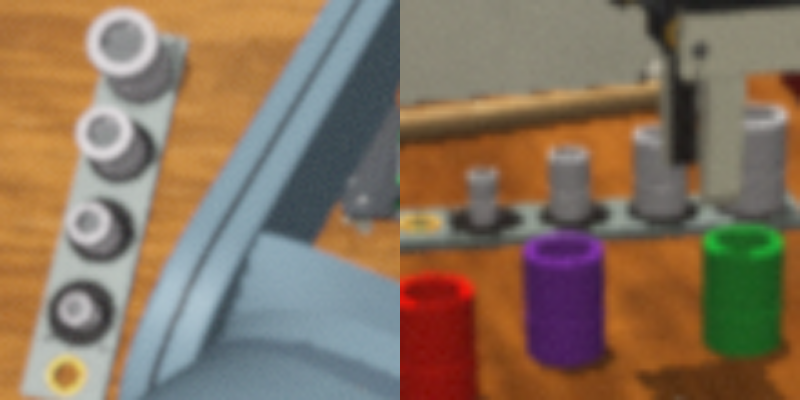

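The order is right and all four stand. Against the unobstructed pad measurement, the 47 is within 0.5 mm and the 37 about 2 mm off. The 28 (−3.7 in x) and the 20 (−1.8, −4) deserve re-centring, and there is time. Taking the 20 first.

```bash
python3 -m crank '[[0,0,0,0.012,0.056,0,0.5],[0,0,0,0.024,0.112,0,0.5],[0,0,0,0.036,0.168,0,0.5],[0,0,0,0.048,0.224,0,0.5],[0,0,0,0.062,0.283,0,0.5],[0,0,0,0.062,0.283,0,0.5],[0,0,0,0.062,0.283,0.04,0.5],[0,0,0,0.062,0.283,0.04,0.5]]'
python3 -m crank '[[0,0,0,0,0,0,0.5],[0,0,0,0,0,0,0.5],[0,0,0,0,0,0,0.5]]'
python3 go.py 477.5 202 102
```

```text
time: 24.95
ee_pos: [476.1, 204.3, 172.5]
orientation: [-0.002, 1.0, -0.001, -0.003]
wrist_force: [-0.7, -0.3, -0.8]
gripper_width: 0.498
time: 25.32
ee_pos: [478.1, 204.3, 175.8]
orientation: [-0.001, 1.0, 0.0, 0.001]
wrist_force: [0.0, 0.2, 1.0]
gripper_width: 0.504
t 25.32 pos [478.1 204.3 175.8] F [0.  0.2 1. ] w 46.8 tilt/turn [0.  0.1 0.2]
shift [ 0.0008 -0.0023  0.0738]
```

```bash
python3 -m crank '[[0,0,0,0.0008,-0.0023,0.036,0.5],[0,0,0,0.0008,-0.0023,0.07,0.5],[0,0,0,0.0008,-0.0023,0.0735,0.5],[0,0,0,0.0008,-0.0023,0.0735,0.5],[0,0,0,0.0008,-0.0023,0.0735,0],[0,0,0,0.0008,-0.0023,0.0735,0],[0,0,0,0.0008,-0.0023,0.0735,0],[0,0,0,0.0008,-0.0023,0.0735,0]]' 20
python3 go.py
python3 -m crank '[[0,0,0,0,0,-0.008,0],[0,0,0,-0.002,0.004,-0.008,0],[0,0,0,-0.002,0.004,-0.008,0],[0,0,0,-0.002,0.004,-0.003,0],[0,0,0,-0.002,0.004,0,0],[0,0,0,-0.002,0.004,0,0],[0,0,0,-0.002,0.004,0,0],[0,0,0,-0.002,0.004,0,0]]'
python3 go.py
```

```text
time: 26.32
ee_pos: [476.9, 202.3, 101.8]
orientation: [-0.002, 1.0, 0.0, 0.0]
wrist_force: [-1.4, -0.4, 4.2]
gripper_width: 0.209
t 26.32 pos [476.9 202.3 101.8] F [-1.4 -0.4  4.2] w 19.4 tilt/turn [0.  0.1 0.2]
time: 27.32
ee_pos: [478.4, 206.2, 101.8]
orientation: [-0.002, 1.0, -0.0, -0.0]
wrist_force: [-2.7, -0.7, 9.9]
gripper_width: 0.208
t 27.32 pos [478.4 206.2 101.8] F [-2.7 -0.7  9.9] w 19.4 tilt/turn [-0.  -0.   0.2]
```

```bash
python3 -m crank '[[0,0,0,0,0,0,0.5],[0,0,0,0,0,0,0.5],[0,0,0,0,0,0,0.5],[0,0,0,0,0,-0.03,0.5],[0,0,0,0,0,-0.08,0.5],[0,0,0,-0.059,-0.009,-0.08,0.5],[0,0,0,-0.059,-0.009,-0.08,0.5],[0,0,0,-0.059,-0.009,-0.08,0.5]]'
python3 -m crank '[[0,0,0,0,0,0,0.5],[0,0,0,0,0,0,0.5]]'
python3 go.py 537 197 102
```

```text
time: 28.32
ee_pos: [536.9, 197.2, 180.3]
orientation: [-0.001, 1.0, -0.0, -0.001]
wrist_force: [-0.8, -1.5, -0.3]
gripper_width: 0.5
time: 28.58
ee_pos: [536.7, 197.6, 180.9]
orientation: [-0.002, 1.0, -0.0, -0.001]
wrist_force: [0.9, 0.3, 1.2]
gripper_width: 0.502
t 28.57 pos [536.7 197.6 180.9] F [0.9 0.3 1.2] w 46.7 tilt/turn [-0.  -0.1  0.2]
shift [-0.0003 -0.0006  0.0789]
```

```bash
python3 -m crank '[[0,0,0,0,-0.0005,0.036,0.5],[0,0,0,0,-0.0005,0.07,0.5],[0,0,0,0,-0.0005,0.0785,0.5],[0,0,0,0,-0.0005,0.0785,0.5],[0,0,0,0,-0.0005,0.0785,0.1],[0,0,0,0,-0.0005,0.0785,0.1],[0,0,0,0,-0.0005,0.0785,0.1],[0,0,0,0,-0.0005,0.0785,0.1]]' 25
python3 go.py
python3 -m crank '[[0,0,0,0,0,-0.008,0.1],[0,0,0,-0.0038,0.001,-0.008,0.1],[0,0,0,-0.0038,0.001,-0.008,0.1],[0,0,0,-0.0038,0.001,-0.003,0.1],[0,0,0,-0.0038,0.001,0,0.1],[0,0,0,-0.0038,0.001,0,0.1],[0,0,0,-0.0038,0.001,0,0.1],[0,0,0,-0.0038,0.001,0,0.1]]'
python3 go.py
python3 -m crank '[[0,0,0,0,0,0,0.5],[0,0,0,0,0,0,0.5],[0,0,0,0,0,0,0.5],[0,0,0,0,0,-0.03,0.5],[0,0,0,0,0,-0.09,0.6],[0,0,0,0,-0.06,-0.11,0.6],[0,0,0,0,-0.12,-0.11,0.6],[0,0,0,0,-0.18,-0.11,0.6]]'
python3 -m crank '[[0,0,0,0.02,-0.06,0,0.6],[0,0,0,0.04,-0.12,0,0.6],[0,0,0,0.06,-0.18,0,0.6],[0,0,0,0.06,-0.24,0,0.6],[0,0,0,0.06,-0.3,0,0.6],[0,0,0,0.06,-0.3,0,0.6],[0,0,0,0.06,-0.3,0,0.6],[0,0,0,0.06,-0.3,0,0.6]]'
python3 off.py live 20 1 28 2 37 3 47 4; python3 - <<'E'
import cv2,numpy as np
from cell import camera
a=[camera(n)["color"][:,:,::-1] for n in("top","side")]
a=[cv2.resize(a[0][135:245,135:245],(400,400),interpolation=2),cv2.resize(a[1][130:230,205:305],(400,400))]
cv2.imwrite("pics/p7.png",np.hstack(a))
E
```

```text
time: 29.58
ee_pos: [538.3, 197.1, 103.9]
orientation: [-0.002, 1.0, 0.0, 0.001]
wrist_force: [-1.7, 0.1, 5.5]
gripper_width: 0.297
t 29.57 pos [538.3 197.1 103.9] F [-1.7  0.1  5.5] w 27.6 tilt/turn [0.  0.1 0.2]
time: 30.58
ee_pos: [541.2, 197.9, 103.9]
orientation: [-0.002, 1.0, -0.0, -0.0]
wrist_force: [-4.5, -0.6, 11.0]
gripper_width: 0.297
t 30.57 pos [541.2 197.9 103.9] F [-4.5 -0.6 11. ] w 27.6 tilt/turn [-0.  -0.   0.2]
time: 31.58
ee_pos: [542.1, 16.4, 213.2]
orientation: [-0.002, 1.0, -0.0, 0.001]
wrist_force: [0.6, 0.2, -0.1]
gripper_width: 0.601
time: 32.58
ee_pos: [483.1, -280.6, 212.6]
orientation: [-0.003, 1.0, 0.0, -0.0]
wrist_force: [0.6, -0.2, 0.1]
gripper_width: 0.6
20 pad [478.2 204.1] socket [477.7 204.4] hole 0.7 rms 11.2 OFFSET [-0.5  0.3]
28 pad [537.8 196. ] socket [536.7 196.2] hole 0.63 rms 11.8 OFFSET [-1.1  0.2]
37 pad [597.1 187.8] socket [595.2 188.6] hole 0.68 rms 10.1 OFFSET [-1.9  0.8]
47 pad [657.6 177.6] socket [656.8 180.2] hole 0.68 rms 6.8 OFFSET [-0.8  2.6]
```

View pics/p7.png

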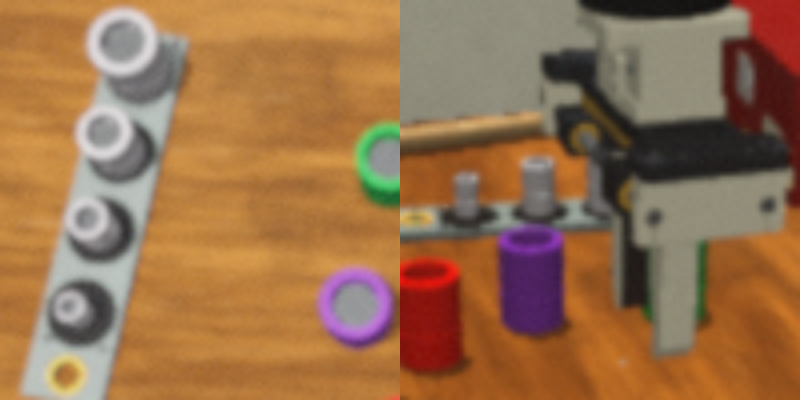

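All four are upright and within about 2 mm of their pad centres. The 37 and 47 positions match the previous check, and the gripper is clear. Handing in.

```bash
python3 -c "
from cell import close_job
print(close_job())"
```

```text
the job is handed in; nothing more can be done
None
```

All four sockets are back on the rail in order of size: 20 on pad 1 by the hanging hole, then 28, 37 and 47 on pad 4. Each stands upright, mouth up. I handed the job in at about 33 s, with the gripper clear of everything. I did not move the green, purple or red look-alikes.

The first placings of the 20 and 28 were about 4 mm off centre, so I picked both up again and re-centred them. My last checks showed:

| Socket | Pad | Last measured offset (x, y) in mm |
|---|---|---|
| 20 | 1 | −0.5, +0.3 |
| 28 | 2 | −1.1, +0.2 |
| 37 | 3 | −1.9, +0.8 |
| 47 | 4 | about +0.4, −0.2 |

- **Pad 4 disagreement:** the 47 hides most of its pad, so the last fit there gave a weaker reading of −0.8, +2.6. I relied on the pad position measured before the socket was placed.
- **Side camera disagreement:** it put the pads 7 to 9 mm away from the top camera in y, because it sees them at a grazing angle. I used the top camera for placement.
- **Last side picture:** the arm hid the 37 and 47 in it. An earlier side picture showed all four standing upright.

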